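Clamp a crate batten in the drilling jig with the sprung arm and its index plunger

TASK

Clamp the pale pine batten in the drilling jig, ready for drilling: first take the short dark offcut off the jig board and lay it flat on a clear patch of the bench, then lay the batten flat on the board, up against its two side pegs and its end peg. Lift the plunger's red T-handle out of its notch and turn it a quarter counter-clockwise so that the plunger is live, then swing the sprung yellow clamp arm onto the batten until the plunger drops fully home in the arm's quadrant and holds it. Leave everything else on the bench where it is, and let go of everything at the end.

Things in the scene. Friction and masses are not known exactly. Their poses are not given: they have to be found in the camera images.
- batten_center (a point): centre (half-way up) of the pale pine batten, 180 mm along its x axis, 50 mm wide along its y axis, 20 mm thick; it starts lying flat on the bench and is the same either way round
- offcut_center (a point): centre (half-way up) of the short dark hardwood offcut, 110 mm along its x axis, 50 mm wide along its y axis, 20 mm thick; it starts lying flat on the jig board (its centre 28 mm above the bench), in the way of the batten and of the clamp arm; lying on the bench its centre is 10 mm above it
- jig: drilling jig bolted to the bench: a grey-faced board 18 mm thick that reaches from -120 to 195 mm along its x axis and from -180 to 65 mm along its y axis. Origin on the bench surface straight under the middle of the batten's seat. Three upright steel locating pegs, 16 mm diameter, tops 54 mm above the bench: two side pegs centred at x = -55 and 55, y = 33 mm and one end peg centred at x = 98, y = 0 mm
- seat (a point): where the centre of the batten lies when it is flat on the jig board with its long side touching both side pegs (towards jig +y) and its end touching the end peg (towards jig +x), long axis along the jig's x axis; 28 mm above the bench
- clamp_hinge (a point): point on the upright pivot axis of the sprung clamp arm, at the height of its handle (88 mm above the bench). Jig frame: x = 105, y = -62 mm
- clamp_handle (a point): middle of the upright black round handle of the yellow clamp arm, 26 mm diameter, from 60 to 112 mm above the bench, 165 mm from the pivot axis; it moves on a level arc about clamp_hinge
- clamp_arm (a joint): clamp arm angle (rad): 0 = sprung open at its rest stop, grows as it is swung clockwise (from above) to the batten; at 1.047 the hole in its steel quadrant is under the plunger and the arm lies along the jig's x axis; hard stop 1.11; pinned it rests back at about 1.03. Its spring pulls it open unless held or pinned: 3 N at the handle open, 6 N at 1.047, plus 3 N from the pad on a seated batten
- pad: sprung rubber pad on the clamp arm, 105 mm from the pivot, 20 mm wide, facing the batten (origin on the arm's centre line at bench height); it yields up to 14 mm, with 2 to 12 N, and pushes a batten that lies slightly short of the side pegs home against them
- tee_grip (a point): centre of the red T-handle bar on top of the spring plunger, 62 mm long along its x axis, 14 mm thick along its y axis, 18 mm tall, 111 mm above the bench when parked. It turns about its own upright axis and rises and sinks with the plunger. The brass cam ring under it reaches up to 79 mm above the bench, 36 mm diameter, on a blue bridge with its top at 56 mm
- plunger (a joint): drop of the plunger (m): 0 = parked, its cross lug resting in the shallow notch of the cam ring; -0.003 = lifted just clear of the notch (it can be lifted to -0.008); about 0.004 = live, its nose sprung down onto the quadrant; 0.012 = fully home in the quadrant's hole. Its spring pushes down with 7 N parked to 4 N home, so it snaps down by itself when free
- tee (a joint): turn of the T-handle (rad): 0 = parked, 1.571 = turned a quarter counter-clockwise (seen from above) to its stop, where the lug falls into the deep slot of the cam ring and the plunger is live. It turns only while lifted at least 3 mm out of the notch, lightly; once dropped in the slot it cannot turn
- glue_bottle: yellow glue bottle with red cap standing upright, 66 mm diameter, 200 mm tall. Origin under its middle; leave alone
- nail_tin: round nail tin with green band standing upright, 90 mm diameter, 110 mm tall. Origin under its middle; leave alone
- hammer: wooden-handled hammer lying on the bench, 260 mm long along its x axis, its head at the +x end 110 mm across, 26 mm high; origin under its middle; leave alone
- screwdriver: orange-handled screwdriver lying on the bench, 200 mm long along its x axis, 26 mm thick; origin under its middle; leave alone
- sanding_block: cork sanding block lying flat, 110 x 65 x 34 mm. Origin under its middle; leave alone
- mug: blue mug standing upright, 80 mm diameter, 95 mm tall, its handle standing out 30 mm. Origin under its middle; leave alone
- tape_roll: blue roll of tape lying flat, 100 mm diameter, 45 mm tall. Origin under its middle; leave alone
Mind the look-alikes: they are no part of the job. Leave any orange look-alike of the part that bears offcut_center alone.

How it is judged (in metres and radians):
On the way, in this order (a step that is already met when the one before it is completed fails the run):
1. the offcut lies flat on the bench, off the jig board (height (world z) of offcut_center below 0.016 m and angle between offcut_center's own z axis and vertical below 0.1 rad), for 0.2 s.
2. the batten lies in its seat in the jig while the clamp arm is still open (x of batten_center in the frame of seat between -0.012 and 0.012 m and y of batten_center in the frame of seat between -0.015 and 0.015 m and z of batten_center in the frame of seat between -0.004 and 0.004 m and angle between the x axis of batten_center and the x axis of jig, either way round below 0.15 rad and value of joint clamp_arm below 0.4 rad), for 0.2 s.
At the end, for the whole second after the job is handed in: offcut flat on the bench; batten flat in its seat (5 mm along, 4 mm across, 0.04 rad), clamp arm at rest at its pinned angle (0.97 to 1.09 rad) with its pad pressing on the batten (over 1.5 N), plunger home in the quadrant (dropped over 9 mm) with the T-handle turned (all of step 1 and x of batten_center in the frame of seat between -0.005 and 0.005 m and y of batten_center in the frame of seat between -0.004 and 0.004 m and z of batten_center in the frame of seat between -0.004 and 0.004 m and angle between the x axis of batten_center and the x axis of jig, either way round below 0.04 rad and angle between batten_center's own z axis and vertical below 0.05 rad and value of joint clamp_arm between 0.97 and 1.09 rad and value of joint plunger above 0.009 m and value of joint tee above 1.4 rad and contact force between pad and batten above 1.5 N and velocity of joint clamp_arm below 0.05 rad/s); the robot touches nothing.
It fails at once if a bystander is moved more than 30 mm (distance of any of glue_bottle, nail_tin, hammer, screwdriver, sanding_block, mug, tape_roll from where it was at the start of the episode above 0.03 m).
It fails at once if the bottle, tin or mug is tipped (angle between any of glue_bottle, nail_tin, mug's own z axis and vertical above 0.4 rad).
It also fails if it takes over 72 s, if anything falls off the work surface, if the arm or the gripper's body presses on something with over 40 N, if the wrist force passes 120 N, or if a joint passes its speed limit or range.

ROBOT

A 6-joint arm with a two-finger parallel gripper is mounted at the origin on the work surface. World frame = base frame: x ahead of the robot, y to its left, z up, the work surface at z = 0. Lengths are in mm, angles in degrees, forces in N, time in s.
With the tool pointing down it reaches from about 350 to 850 mm from the base axis. Payload 8.1 kg.
Tool frame: the origin (TCP) lies between the finger pads; the fingertips stand 22 mm ahead of it and the grasp point (between the pads) lies 3 mm ahead of it; z points along the fingers, y is the line along which they close (so a half turn about z gives the same grasp; the last joint's range is limited). The gripper opens to 85 mm and grips with 20 to 120 N. Pads are 22 mm wide; open, the fingers measure 114 mm over their backs; the gripper's body (76 mm by 85 mm) begins 54 mm behind the grasp point. The pads swing forward as they close: fully open they stand 13 mm farther back than shut.
Start: joints at [58.82, 7.471, 85.268, -0, 87.261, -4.893], TCP at [265.704, 537.966, 253.292] pointing down, gripper open.
Joint ranges: [-169.43, 169.43], [-51.17, 129.36], [1.28, 143.12], [-76.62, 256.62], [0, 156.53], [-152.29, 152.29]. Speed limits (degrees/s): [136.94, 136.94, 159.86, 180, 180, 180].

INTERFACE

Orientations are given as [roll, pitch, yaw] about the fixed x, y, z axes, in that order (R = Rz(yaw) Ry(pitch) Rx(roll)).
In Python, from bench import r, vision gives the robot as it stands.
- The arm moves only by the tool step_arm, never from a script. Its argument "targets" is a list that holds one entry, the list of rows, each a list of 6 numbers: the shift along the world's x, y, z in mm, then the turn, a rotation vector about the world's x, y, z in rad. In form: [[[x, y, z, rx, ry, rz], ...]]. A call has 1 to 12 rows; each row is the pose to reach, as a shift and turn from the pose commanded when the call began; what a row does not reach only later rows make up. A row lasts 1/12 s, in which the tool goes at most 41.7 mm and 7.16 degrees, less where a joint would pass 70% of its speed; a pose out of reach is approached as far as the arm can. A call with a gripper value outside its range is refused whole. "fingers" is the gripper's target within -1 to 1 (shut at 1, half-way at 0, fully open at -1), set as the call begins (left out, the last holds). The fingers move at their own pace and stop on an object; "newtons" is the grip in N (left out, the last holds). Time passes only in rows, so rows that repeat a pose let the fingers close. It gives the time, the measured TCP pose, the force, the opening and the grip force at its end, in the units of the state.
- r.sense(): the state, without advancing time (a new reading comes with each control period).
- vision.snapshot(name): name is "side" or "top" or "wrist"; returns a dict with "img" (400x640x3 uint8, blue, green, red), "mtx" (3x3 intrinsics, pixels), "D" ([k1, k2, p1, p2, k3] as OpenCV has them; the pictures are not rectified), "eye" and "attitude" of the camera in the world. Camera axes: x right, y up, looking along -z (the intrinsics and any distortion apply to the point x, -y, -z); pixel columns grow to the right and rows downward; lengths in mm; the calibration is good to about 2 mm. A picture is of the moment at which its call begins. There is no depth.
- r.hand_in(): hands the job in; it is judged then, once.
The state is a dict: "time": time; "joint_pos": joint angles; "qd": joint speeds; "joint_efforts": joint torques, N m; "tool_pos": TCP position; "tcp_rot": TCP orientation; "ft_force": force on the tool from outside, world axes, zero at the start; "wrist_torque": the same for the moment, N m; "finger_gap": finger opening in mm; "grip_force": force on a finger pad.
Only numpy, scipy, OpenCV 4.12 (cv2) and the standard library are available. Lean on these libraries where they do the work, as an engineer would, in place of code of your own. Each camera call takes 0.05 s, during which the arm holds its last target. There are 200 camera calls.

## Working session

There is one attempt and no reset: what is moved stays moved. The work goes in short steps, Python scripts to look and compute and a tool call to move; the robot and the scene stay as the last step left them, time stands still between calls to the robot, and variables do not carry over. Pictures are saved under pics/ and viewed, at most 10 in all, crops included, and the job is handed in when it is done.

Besides the shell and the picture viewer there is one more tool, called after "Emit:" as a command line: name --argument value ..., lists and objects as JSON in quotes. step_arm: Moves the arm, as the interface text tells. Its arguments: {"type":"object","properties":{"targets":{"type":"array"},"fingers":{"type":"number"},"newtons":{"type":"number"}},"required":["targets"]}

```bash
mkdir -p pics; ls; cat > h.py <<'E'
import numpy as np, cv2
from bench import r, vision
def snap(n,f=None):
    s=vision.snapshot(n)
    if f: cv2.imwrite('pics/'+f,s['img'])
    return s
def ray(s,uv):
    p=cv2.undistortPoints(np.array([[uv]],float),np.array(s['mtx'],float),np.array(s['D'],float))[0,0]
    return np.array([p[0],-p[1],-1.0])
def Rm(s):
    a=np.array(s['attitude'],float)
    if a.shape==(3,3): return a
    from scipy.spatial.transform import Rotation as R
    return R.from_euler('xyz',a,degrees=True).as_matrix()
def cast(s,uv,z):
    d=Rm(s)@ray(s,uv); e=np.array(s['eye'],float)
    return e+d*(z-e[2])/d[2]
def proj(s,P):
    c=Rm(s).T@(np.array(P,float)-np.array(s['eye'],float)); c=c*[1,-1,-1]
    return cv2.projectPoints(c[None],np.zeros(3),np.zeros(3),np.array(s['mtx'],float),np.array(s['D'],float))[0][0,0]
E
python3 - <<'E'
from h import *
for n in ('top','side'):
    s=snap(n,n+'0.png'); print(n,s['eye'],s['attitude'],s['mtx'],s['D'])
print(r.sense())
E
```

```text
pics
top [ 364.9364548   -26.71989676 1582.25702134] [  4.51420018   1.08697049 -88.57364804] [[440.44382011   0.         320.13465541]
 [  0.         440.44382011 197.79366322]
 [  0.           0.           1.        ]] [0.01967539 0.         0.         0.         0.        ]
side [ 323.43186043 1285.66878732 1100.4811656 ] [ 5.21146978e+01 -5.33745903e-02 -1.72113516e+02] [[508.62265846   0.         319.2289664 ]
 [  0.         508.62265846 195.45283687]
 [  0.           0.           1.        ]] [0.02099213 0.         0.         0.         0.        ]
{'time': 0.1, 'joint_pos': array([ 5.88194548e+01,  7.51167766e+00,  8.53206689e+01,  1.76567742e-03,
        8.72619113e+01, -4.89471492e+00]), 'qd': array([-0.15595023, -0.07930588, -0.09538182,  0.01969373,  0.01617357,
        0.05062094]), 'joint_efforts': array([ 9.39305319e-04, -5.70958292e+01, -5.01938546e+01, -2.53840508e-04,
        8.35429440e-03,  5.93420464e-05]), 'tool_pos': array([265.46653114, 537.58580837, 252.36267701]), 'tcp_rot': array([-1.79906236e+02, -9.79963670e-03,  1.53714076e+02]), 'ft_force': array([-0.34305009, -0.27596189, -1.16012101]), 'wrist_torque': array([0.01484969, 0.03181223, 0.03963213]), 'grip_force': 0.0, 'finger_gap': 85.28566198207356}
```

View pics/top0.png

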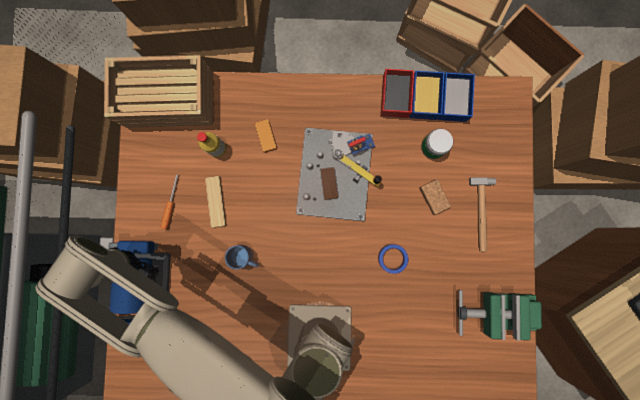

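View pics/side0.png

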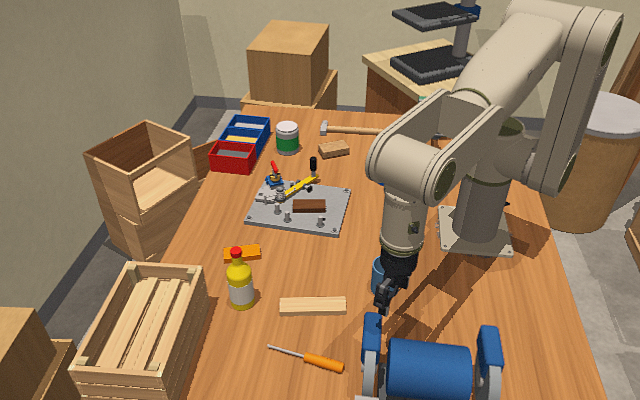

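The top view shows the jig board at about (298–372, 128–220), offcut (329,184), batten (215,201), clamp arm from (338,154) to (378,181), and red tee (358,143). An orange look-alike lies at (266,136). In the side view, the batten is at (313,306) and the tee at (274,170).

```bash
cat >> h.py <<'E'
def blobs(img,lo,hi,amin=30,roi=None):
    h=cv2.cvtColor(img,cv2.COLOR_BGR2HSV); m=cv2.inRange(h,np.array(lo),np.array(hi))
    if roi:
        k=np.zeros_like(m); x0,y0,x1,y1=roi; k[y0:y1,x0:x1]=255; m&=k
    c,_=cv2.findContours(m,cv2.RETR_EXTERNAL,cv2.CHAIN_APPROX_NONE)
    return sorted([x for x in c if cv2.contourArea(x)>=amin],key=lambda x:-cv2.contourArea(x))
def rectw(s,c,z):
    P=np.array([cast(s,p,z)[:2] for p in c[:,0].astype(float)],np.float32)
    (cx,cy),(w,h),a=cv2.minAreaRect(P)
    if w<h: w,h,a=h,w,a+90
    return np.round([cx,cy,w,h,(a+90)%180-90],1)
E
python3 - <<'E'
from h import *
s=snap('top'); im=s['img']; h=cv2.cvtColor(im,cv2.COLOR_BGR2HSV)
for p in [(215,201),(329,184),(358,165),(358,141),(310,200),(266,136),(230,240)]: print(p,h[p[1],p[0]],im[p[1],p[0]])
cv2.imwrite('pics/c.png',cv2.resize(im[115:230,195:400],None,fx=3.9,fy=3.9,interpolation=cv2.INTER_CUBIC))
for nm,lo,hi,roi,z in [('board',(0,0,90),(180,45,255),(285,115,385,230),18),('offcut',(0,60,20),(20,255,130),(300,150,350,210),38),('batten',(12,50,170),(28,150,255),(195,165,235,240),20)]:
    for c in blobs(im,lo,hi,60,roi)[:2]: print(nm,rectw(s,c,z))
print(np.round([cast(s,p,54)[:2] for p in [(320,155),(310,166),(306,197)]]))
E
```

```text
(215, 201) [ 19  95 207] [130 178 207]
(329, 184) [ 11 121 101] [ 53  70 101]
(358, 165) [ 23 148 158] [ 66 137 158]
(358, 141) [  1 181 202] [ 59  66 202]
(310, 200) [ 13  28 147] [131 138 147]
(266, 136) [ 15 164 204] [ 73 138 204]
(230, 240) [ 11 144 168] [ 73 109 168]
board [575.3 -42.4 315.1 243.   -4.4]
offcut [539.4 -23.8 111.3  49.8   8.5]
batten [467.2 385.5 179.2  51.8   9.6]
[[635.   9.]
 [596.  44.]
 [486.  55.]]
```

View pics/c.png

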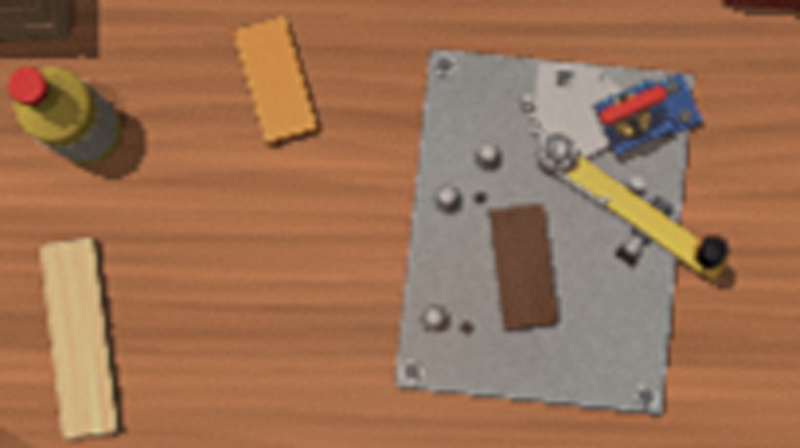

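Emit:
step_arm --targets '[[[137, -281, 47, 0, 0, 0.3], [137, -281, 47, 0, 0, 0.3], [274, -562, 47, 0, 0, 0.607], [274, -562, 47, 0, 0, 0.607], [274, -562, 47, 0, 0, 0.607], [274, -562, 47, 0, 0, 0.607], [274, -562, 47, 0, 0, 0.607], [274, -562, 47, 0, 0, 0.607], [274, -562, 47, 0, 0, 0.607], [274, -562, 47, 0, 0, 0.607], [274, -562, 47, 0, 0, 0.607], [274, -562, 47, 0, 0, 0.607]]]'

```text
time: 1.15
tool_pos: [479.3, 98.8, 291.5]
tcp_rot: [180.0, 0.0, -171.5]
ft_force: [0.9, 0.8, 0.5]
finger_gap: 85.6
grip_force: 0.0
```

Emit:
step_arm --targets '[[[60, -122, 8, 0, 0, 0], [60, -122, 8, 0, 0, 0], [60, -122, 8, 0, 0, 0], [60, -122, 8, 0, 0, 0], [60, -122, 8, 0, 0, 0], [60, -122, 8, 0, 0, 0], [60, -122, 8, 0, 0, 0]]]'

```text
time: 1.73
tool_pos: [538.5, -20.2, 299.1]
tcp_rot: [180.0, -0.0, -171.5]
ft_force: [-0.9, 0.1, 0.5]
finger_gap: 85.0
grip_force: 0.0
```

```bash
python3 - <<'E'
from h import *
print(r.sense()['tool_pos'],r.sense()['tcp_rot'])
s=snap('wrist','w1.png'); print(s['eye'],s['attitude'],s['mtx'][0])
E
```

```text
[538.52124147 -20.22859758 299.06572636] [ 1.79957824e+02 -4.37895449e-02 -1.71479604e+02]
[469.13435508 -30.21294954 420.25918254] [-1.61126173e+01 -2.05201112e-02  9.85166369e+01] [280.23854545   0.         322.31873315]
```

View pics/w1.png

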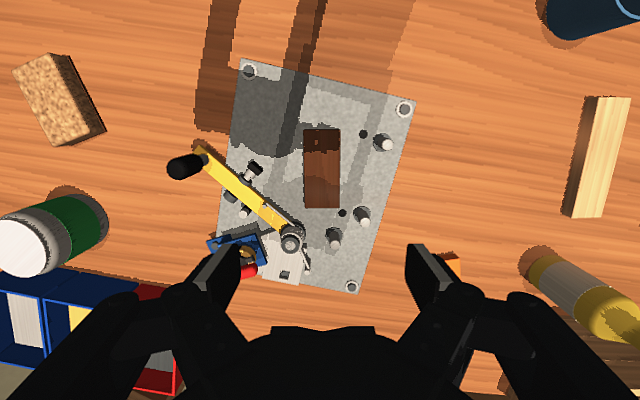

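The wrist view shows the offcut at about (322,168), the peg tops at (386,143), (364,215) and (334,238), and the T-handle at (247,270), part-hidden by a finger.

```bash
cat >> h.py <<'E'
def jig2w(p,o=(542.3,17.8),a=-4.4):
    a=np.radians(a); return np.array([o[0]+p[0]*np.cos(a)-p[1]*np.sin(a),o[1]+p[0]*np.sin(a)+p[1]*np.cos(a)])
E
python3 - <<'E'
from h import *
s=snap('wrist'); im=s['img']
for c in blobs(im,(0,70,15),(20,255,140),300,(290,115,350,220))[:1]: print('off',rectw(s,c,38))
h=cv2.cvtColor(im,cv2.COLOR_BGR2HSV)
for p in [(55,33),(-55,33),(98,0)]:
    w=jig2w(p); uv=proj(s,[*w,54]); ub=proj(s,[*w,18]); print(p,w,uv,ub)
cv2.imwrite('pics/w1c.png',cv2.resize(im[120:300,220:420],None,fx=4,fy=3.3,interpolation=cv2.INTER_CUBIC)[:600])
# board contour corners
for c in blobs(im,(0,0,40),(180,60,255),3000,(190,40,430,310))[:1]:
    print(cv2.approxPolyDP(cv2.convexHull(c),6,True)[:,0].tolist())
for q in [(-120,65),(-120,-180),(195,65),(195,-180)]: print(q,proj(s,[*jig2w(q),18]))
E
```

```text
off [538.9 -20.7 109.1  49.8   8.7]
(55, 33) [599.6696293   46.48319428] [362.4490121  221.17835937] [359.19256113 212.67135064]
(-55, 33) [489.99382656  54.92228737] [384.76917949 143.41654813] [379.31738429 141.06419102]
(98, 0) [640.01116972  10.28153524] [332.26846392 243.77615283] [331.47689862 233.66948054]
[[241, 58], [415, 101], [357, 293], [263, 278], [215, 236]]
(-120, 65) [414.86166953  99.55095231]
(-120, -180) [237.04446222  55.74043107]
(195, 65) [355.77945773 294.02412632]
(195, -180) [209.22270978 264.39958649]
```

View pics/w1c.png

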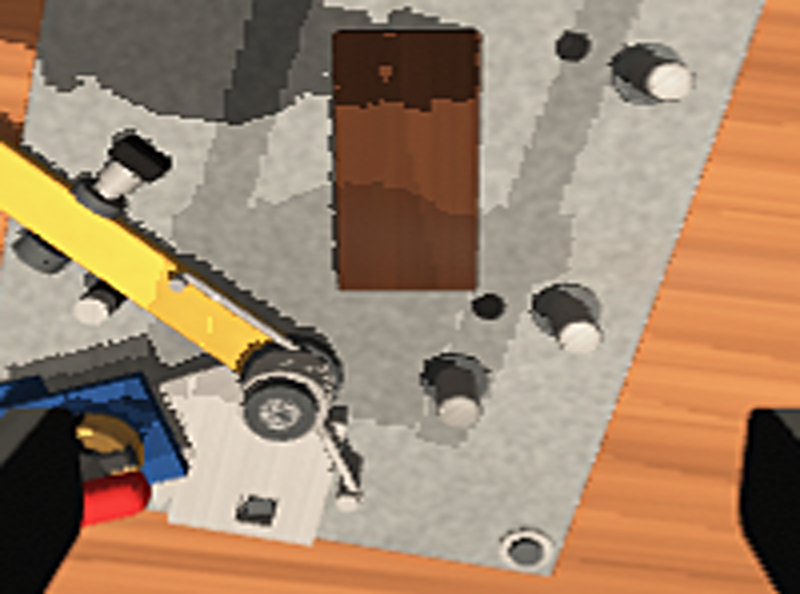

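Emit:
step_arm --targets '[[[0, 0, -240, 0, 0, 0], [0, 0, -240, 0, 0, 0], [0, 0, -240, 0, 0, 0], [0, 0, -240, 0, 0, 0], [0, 0, -240, 0, 0, 0], [0, 0, -240, 0, 0, 0], [0, 0, -248, 0, 0, 0], [0, 0, -257, 0, 0, 0], [0, 0, -257, 0, 0, 0], [0, 0, -257, 0, 0, 0]]]'

```text
time: 2.67
tool_pos: [540.5, -20.9, 44.5]
tcp_rot: [-180.0, 0.2, -171.5]
ft_force: [0.2, 0.8, 1.0]
finger_gap: 85.3
grip_force: 0.0
```

Emit:
step_arm --targets '[[[0, 0, 0, 0, 0, 0], [0, 0, 0, 0, 0, 0], [0, 0, 0, 0, 0, 0], [0, 0, 0, 0, 0, 0], [0, 0, 0, 0, 0, 0], [0, 0, 0, 0, 0, 0]]]' --fingers 1 --newtons 40

```text
time: 3.17
tool_pos: [540.4, -21.4, 44.3]
tcp_rot: [-180.0, 0.2, -171.5]
ft_force: [-0.7, 1.9, 6.2]
finger_gap: 49.0
grip_force: 41.5
```

Emit:
step_arm --targets '[[[0, 0, 40, 0, 0, 0], [0, 0, 80, 0, 0, 0], [-10, 40, 90, 0, 0, 0], [-40, 211, 90, 0, 0, 0], [-40, 211, 90, 0, 0, 0], [-40, 211, 90, 0, 0, 0], [-40, 211, 90, 0, 0, 0], [-40, 211, 90, 0, 0, 0], [-40, 211, 90, 0, 0, 0], [-40, 211, 50, 0, 0, 0], [-40, 211, 20, 0, 0, 0], [-40, 211, 0, 0, 0, 0]]]'

```text
time: 4.17
tool_pos: [498.0, 188.3, 39.9]
tcp_rot: [-180.0, -0.1, -171.5]
ft_force: [-1.0, 0.2, -0.6]
finger_gap: 48.7
grip_force: 42.6
```

Emit:
step_arm --targets '[[[0, 0, -9, 0, 0, 0], [0, 0, -15, 0, 0, 0], [0, 0, -18, 0, 0, 0], [0, 0, -18, 0, 0, 0], [0, 0, -18, 0, 0, 0]]]'

```text
time: 4.58
tool_pos: [500.7, 189.5, 26.3]
tcp_rot: [180.0, 0.2, -171.6]
ft_force: [0.9, 0.6, -1.0]
finger_gap: 49.4
grip_force: 43.0
```

Emit:
step_arm --targets '[[[0, 0, 0, 0, 0, 0], [0, 0, 0, 0, 0, 0], [0, 0, 0, 0, 0, 0]]]' --fingers -1

```text
time: 4.83
tool_pos: [499.6, 189.8, 25.1]
tcp_rot: [180.0, 0.1, -171.5]
ft_force: [-0.1, -0.6, -0.5]
finger_gap: 82.5
grip_force: 0.0
```

Emit:
step_arm --targets '[[[0, 0, 40, 0, 0, 0], [0, 0, 80, 0, 0, 0], [-33, 198, 200, 0, 0, 0.02], [-33, 198, 200, 0, 0, 0.02], [-33, 198, 200, 0, 0, 0.02], [-33, 198, 200, 0, 0, 0.02], [-33, 198, 200, 0, 0, 0.02], [-33, 198, 200, 0, 0, 0.02], [-33, 198, 200, 0, 0, 0.02], [-33, 198, 200, 0, 0, 0.02], [-33, 198, 200, 0, 0, 0.02], [-33, 198, 200, 0, 0, 0.02]]]'

```text
time: 5.83
tool_pos: [465.8, 386.3, 223.0]
tcp_rot: [-179.9, -0.1, -170.4]
ft_force: [1.0, -0.5, 0.1]
finger_gap: 85.3
grip_force: 0.0
```

```bash
python3 - <<'E'
from h import *
print(r.sense()['tool_pos'],r.sense()['tcp_rot'])
s=snap('wrist','w2.png'); im=s['img']
for c in blobs(im,(12,40,150),(30,170,255),1500)[:3]: print('bat',rectw(s,c,20),cv2.boundingRect(c))
t=snap('top','t2.png')
for c in blobs(t['img'],(0,60,20),(20,255,130),60,(235,160,300,235))[:2]: print('off',rectw(t,c,20))
E
```

```text
[465.78667681 386.33012702 222.95472079] [-1.79921003e+02 -1.19917965e-01 -1.70423058e+02]
bat [487.5 399.8 751.7 426.2 -81.2] (0, 0, 640, 341)
bat [802.2 -35.4 227.6  88.8 -37.9] (0, 310, 75, 88)
bat [342.5 232.  118.5  46.4  80.6] (145, 2, 108, 70)
off [417.1 232.6 149.1 129.5 -87.7]
off [498.3 183.9 112.6  55.3   9.1]
```

View pics/w2.png

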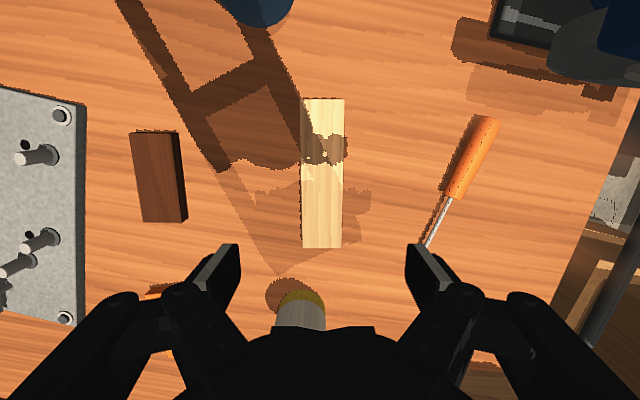

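The offcut lies flat on the bench at about (160,178), clear of the jig. The batten's top corners are at (301,98), (344,98), (343,247) and (301,246), and the screwdriver is clear at (468,165).

```bash
python3 - <<'E'
from h import *
s=snap('wrist')
C=np.array([cast(s,p,20)[:2] for p in [(301,98),(344,98),(343,247),(301,246)]])
print(C.round(1),C.mean(0),np.linalg.norm(C-np.roll(C,1,0),axis=1)); d=C[2]+C[3]-C[0]-C[1]; print(np.degrees(np.arctan2(d[1],d[0])))
E
```

```text
[[380.9 348.5]
 [373.1 395. ]
 [549.3 427.1]
 [556.8 374.3]] [465.03065625 386.21824625] [177.74848959  47.18265316 179.08003983  53.36499803]
9.355659474058438
```

Emit:
step_arm --targets '[[[0, 0, -170, 0, 0, 0], [0, 0, -170, 0, 0, 0], [0, 0, -170, 0, 0, 0], [0, 0, -170, 0, 0, 0], [0, 0, -170, 0, 0, 0], [0, 0, -182, 0, 0, 0], [0, 0, -195, 0, 0, 0], [0, 0, -195, 0, 0, 0], [0, 0, -195, 0, 0, 0]]]'

```text
time: 6.73
tool_pos: [467.0, 388.4, 31.0]
tcp_rot: [180.0, 0.1, -170.4]
ft_force: [-0.2, 0.7, -0.2]
finger_gap: 85.2
grip_force: 0.0
```

Emit:
step_arm --targets '[[[0, 0, 0, 0, 0, 0], [0, 0, 0, 0, 0, 0], [0, 0, 0, 0, 0, 0], [0, 0, 0, 0, 0, 0], [0, 0, 0, 0, 0, 0], [0, 0, 0, 0, 0, 0]]]' --fingers 1 --newtons 40

```text
time: 7.23
tool_pos: [467.0, 388.6, 31.2]
tcp_rot: [179.9, 0.1, -170.4]
ft_force: [-1.1, -0.9, 5.6]
finger_gap: 48.7
grip_force: 41.7
```

Emit:
step_arm --targets '[[[0, 0, 40, 0, 0, 0], [0, 0, 80, 0, 0, -0.05], [70, -373, 95, 0, 0, -0.244], [70, -373, 95, 0, 0, -0.244], [70, -373, 95, 0, 0, -0.244], [70, -373, 95, 0, 0, -0.244], [70, -373, 95, 0, 0, -0.244], [70, -373, 95, 0, 0, -0.244], [70, -373, 95, 0, 0, -0.244], [70, -373, 95, 0, 0, -0.244], [70, -373, 95, 0, 0, -0.244], [70, -373, 95, 0, 0, -0.244]]]'

```text
time: 8.23
tool_pos: [537.2, 8.6, 125.6]
tcp_rot: [-179.9, 0.1, 175.4]
ft_force: [-0.0, 0.3, -0.6]
finger_gap: 48.8
grip_force: 42.5
```

Emit:
step_arm --targets '[[[0, -10, 0, 0, 0, 0], [0, -10, 0, 0, 0, 0], [0, -10, 0, 0, 0, 0]]]'

```text
time: 8.48
tool_pos: [535.7, 5.4, 124.3]
tcp_rot: [180.0, -0.0, 175.7]
ft_force: [-0.4, 0.4, -0.7]
finger_gap: 48.6
grip_force: 42.5
```

```bash
python3 - <<'E'
from h import *
print(r.sense()['tool_pos'],r.sense()['tcp_rot'])
s=snap('wrist','w3.png'); print(s['eye'])
E
```

```text
[535.70568926   5.35662914 124.32903252] [ 1.79976057e+02 -2.35696421e-02  1.75651490e+02]
[465.69346782  11.20616354 245.50616922]
```

View pics/w3.png

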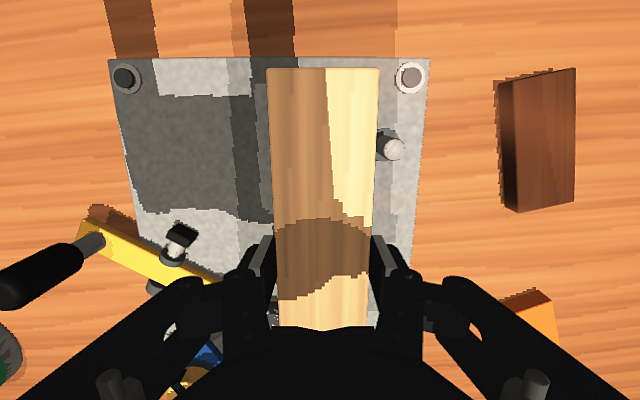

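Batten is held squarely. Its near end is at (267–378, 68), the near board corners are at (108,59) and (429,58), and the near side peg top is at about (393,150).

```bash
python3 - <<'E'
from h import *
s=snap('wrist'); im=s['img']
A=cast(s,(108.5,59),18)[:2];B=cast(s,(429,58),18)[:2];print('corners(-180),(65)',A,B,np.linalg.norm(A-B), 'ang',np.degrees(np.arctan2(*(B-A)[::-1]))-90)
print('pred origin from B', B-(jig2w((-120,65),(0,0),-4.4)))
print('peg',cast(s,(393.5,149.5),54)[:2],'origin from peg',cast(s,(393.5,149.5),54)[:2]-jig2w((-55,33),(0,0),-4.4))
z=s['eye'][2]; zt=r.sense()['tool_pos'][2]-11.2
for p in [(267,68),(378,68)]: print('bat',cast(s,p,zt)[:2])
L=[cast(s,p,zt)[:2] for p in [(267,68),(271,200),(378,68),(374,200)]]
print([np.degrees(np.arctan2(*(L[i+1]-L[i])[::-1])) for i in (0,2)])
h=cv2.cvtColor(im,cv2.COLOR_BGR2HSV)
# bridge/tee in top
E
```

```text
corners(-180),(65) [ 410.33967312 -146.50004165] [429.17351572  94.3344779 ] 241.56982310864558 ang -4.471568046354349
pred origin from B [543.83310915  20.31976564]
peg [490.71587293  58.32432373] origin from peg [543.02204637  21.20203636]
bat [443.35203791 -10.85757503]
bat [446.98559448  37.48930315]
[np.float64(-5.4072515990384815), np.float64(-3.171971438106383)]
```

Emit:
step_arm --targets '[[[4, 11, 0, 0, 0, 0], [4, 11, -30, 0, 0, 0], [4, 11, -55, 0, 0, 0], [4, 11, -64, 0, 0, 0], [4, 11, -69, 0, 0, 0], [4, 11, -72, 0, 0, 0], [4, 11, -72, 0, 0, 0], [4, 11, -72, 0, 0, 0]]]'

```text
time: 9.25
tool_pos: [541.0, 16.0, 53.7]
tcp_rot: [180.0, 0.1, 175.7]
ft_force: [-1.1, 0.3, 0.1]
finger_gap: 49.0
grip_force: 42.5
```

Emit:
step_arm --targets '[[[0, 0, -2, 0, 0, 0], [0, 0, -3, 0, 0, 0], [0, 0, -3, 0, 0, 0]]]'

```text
time: 9.5
tool_pos: [540.3, 15.7, 49.9]
tcp_rot: [180.0, 0.0, 175.6]
ft_force: [-0.2, -0.6, -0.4]
finger_gap: 48.4
grip_force: 42.5
```

Emit:
step_arm --targets '[[[0, 1.5, 0, 0, 0, 0], [0, 3, 0, 0, 0, 0], [0, 3, 0, 0, 0, 0], [0, 3, 0, 0, 0, 0]]]'

```text
time: 9.83
tool_pos: [540.0, 18.9, 49.5]
tcp_rot: [180.0, 0.0, 175.7]
ft_force: [-0.2, 0.2, -0.6]
finger_gap: 48.6
grip_force: 42.5
```

Emit:
step_arm --targets '[[[0, 1, -0.5, 0, 0, 0], [0, 2, -1, 0, 0, 0], [0, 2, -1, 0, 0, 0], [0, 2, -1, 0, 0, 0]]]'

```text
time: 10.17
tool_pos: [540.6, 20.5, 49.2]
tcp_rot: [-180.0, 0.1, 175.7]
ft_force: [-0.9, -3.4, 5.2]
finger_gap: 48.7
grip_force: 43.2
```

Emit:
step_arm --targets '[[[2, 0, 0, 0, 0, 0], [3, 0, 0, 0, 0, 0], [3, 0, 0, 0, 0, 0], [3, 0, 0, 0, 0, 0]]]'

```text
time: 10.5
tool_pos: [542.8, 20.5, 49.2]
tcp_rot: [-180.0, -0.0, 175.6]
ft_force: [-6.7, -2.1, 10.7]
finger_gap: 48.5
grip_force: 43.7
```

Emit:
step_arm --targets '[[[1, 0.3, 0.3, 0, 0, 0], [2, 0.3, 0.3, 0, 0, 0], [2, 0.3, 0.3, 0, 0, 0]]]'

```text
time: 10.75
tool_pos: [544.3, 20.5, 49.2]
tcp_rot: [-179.9, -0.1, 175.6]
ft_force: [-8.0, -3.5, 10.2]
finger_gap: 48.6
grip_force: 43.7
```

Emit:
step_arm --targets '[[[1, 0, 0.5, 0, 0, 0], [2, 0, 0.5, 0, 0, 0], [2, 0, 0.5, 0, 0, 0]]]'

```text
time: 11.0
tool_pos: [544.6, 20.5, 49.2]
tcp_rot: [-179.9, -0.3, 175.6]
ft_force: [-16.1, -4.8, 14.7]
finger_gap: 48.7
grip_force: 44.2
```

Emit:
step_arm --targets '[[[0, 0, 0, 0, 0, 0], [0, 0, 0, 0, 0, 0], [0, 0, 0, 0, 0, 0], [0, 0, 0, 0, 0, 0]]]' --fingers -1

```text
time: 11.33
tool_pos: [547.2, 21.3, 49.2]
tcp_rot: [180.0, 0.0, 175.7]
ft_force: [-0.3, -0.3, -0.4]
finger_gap: 85.4
grip_force: 0.0
```

Emit:
step_arm --targets '[[[0, 0, 30, 0, 0, 0], [0, 0, 70, 0, 0, 0], [0, 0, 110, 0, 0, 0], [20, -60, 180, 0, 0, 0], [20, -60, 180, 0, 0, 0], [20, -60, 180, 0, 0, 0], [20, -60, 180, 0, 0, 0], [20, -60, 180, 0, 0, 0]]]'

```text
time: 12.0
tool_pos: [567.0, -38.8, 228.8]
tcp_rot: [180.0, 0.0, 175.6]
ft_force: [-0.2, -0.3, -1.4]
finger_gap: 85.5
grip_force: 0.0
```

```bash
python3 - <<'E'
from h import *
print(r.sense()['tool_pos'],r.sense()['tcp_rot'])
s=snap('wrist','w4.png'); im=s['img']
C=blobs(im,(0,140,90),(8,255,255),20)+blobs(im,(172,140,90),(180,255,255),20)
for c in C: print('red',cv2.boundingRect(c))
E
```

```text
[566.99782513 -38.79609698 228.76147749] [1.79969037e+02 4.10242172e-03 1.75595830e+02]
red (229, 290, 57, 36)
red (136, 370, 45, 30)
```

View pics/w4.png

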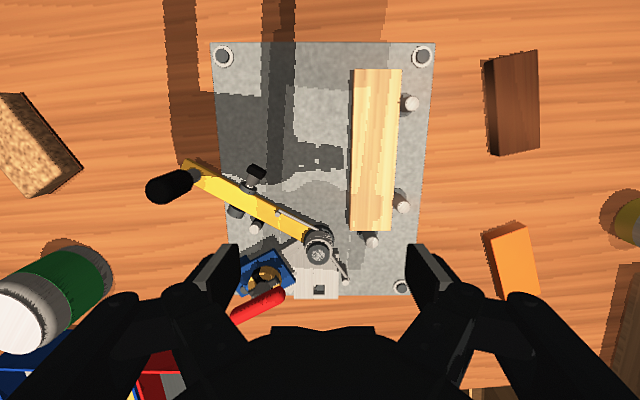

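Batten sits against both side pegs and the end peg at (372,240). The red T-bar shows from (232,324) to (285,291), and the clamp handle is at (165,187).

```bash
python3 - <<'E'
from h import *
s=snap('wrist'); im=s['img']
c=(blobs(im,(0,140,60),(8,255,255),20,(220,280,295,335))+blobs(im,(172,140,60),(180,255,255),20,(220,280,295,335)))[0]
for z in (111,120): print('w',z,rectw(s,c,z))
t=snap('top'); 
for c in blobs(t['img'],(0,140,90),(8,255,255),10,(335,125,385,160))[:2]:
    for z in (111,120): print('t',z,rectw(t,c,z))
for c in blobs(im,(0,0,0),(180,90,50),100,(140,165,200,210))[:1]: print('handle w',rectw(s,c,112))
print('hinge',jig2w((105,-62),(543.3,20.9),-4.45), 'handle est',jig2w((105-82.5,-62-142.9),(543.3,20.9),-4.45))
E
```

```text
w 111 [ 673.3 -111.6   63.7   19.   -64.2]
w 120 [ 666.6 -108.6   61.3   18.3  -64.2]
handle w [ 544.6 -170.2   48.5   21.4  -70.9]
hinge [643.1729457  -49.05995081] handle est [ 549.83416717 -185.12806765]
```

```bash
python3 - <<'E'
from h import *
t=cv2.imread('pics/top0.png'); T=snap('top'); S=snap('side'); sd=cv2.imread('pics/side0.png')
def red(im,roi):
    h=cv2.cvtColor(im,cv2.COLOR_BGR2HSV); m=((h[...,0]<9)|(h[...,0]>170))&(h[...,1]>140)&(h[...,2]>80)
    k=np.zeros(m.shape,np.uint8); x0,y0,x1,y1=roi; k[y0:y1,x0:x1]=m[y0:y1,x0:x1]
    ys,xs=np.nonzero(k); print(len(xs),xs.min(),xs.max(),ys.min(),ys.max()); return xs.mean(),ys.mean(),(k*255)
a=red(t,(340,130,380,160)); b=red(sd,(260,155,290,190))
c=cv2.findContours(a[2],0,1)[0][0]; print(rectw(T,c,115))
p=[]
for s,uv in ((T,a[:2]),(S,b[:2])):
    d=Rm(s)@ray(s,uv); p.append((np.array(s['eye'],float),d/np.linalg.norm(d)))
A=sum(np.eye(3)-np.outer(d,d) for e,d in p); B=sum((np.eye(3)-np.outer(d,d))@e for e,d in p)
X=np.linalg.solve(A,B); print(X, [np.linalg.norm((np.eye(3)-np.outer(d,d))@(X-e)) for e,d in p])
E
```

```text
73 349 365 137 146
53 271 277 160 173
[ 673.2 -115.5   58.9   14.7  -65.3]
[ 673.50210054 -115.01181147  109.05106652] [np.float64(0.5967008832966884), np.float64(0.5967008832964341)]
```

Emit:
step_arm --targets '[[[104, -72, -10, 0, 0, -1.049], [104, -72, -10, 0, 0, -1.049], [104, -72, -10, 0, 0, -1.049], [104, -72, -10, 0, 0, -1.049], [104, -72, -10, 0, 0, -1.049], [104, -72, -10, 0, 0, -1.049], [104, -72, -10, 0, 0, -1.049], [104, -72, -10, 0, 0, -1.049], [104, -72, -10, 0, 0, -1.049], [104, -72, -10, 0, 0, -1.049], [104, -72, -10, 0, 0, -1.049]]]'

```text
time: 13.17
tool_pos: [670.6, -110.2, 218.1]
tcp_rot: [-179.9, -0.1, 115.7]
ft_force: [0.8, -0.2, 0.3]
finger_gap: 85.2
grip_force: 0.0
```

```bash
python3 - <<'E'
from h import *
print(r.sense()['tool_pos'],r.sense()['tcp_rot'],r.sense()['joint_pos'])
s=snap('wrist','w5.png'); im=s['img']; print(s['eye'])
h=cv2.cvtColor(im,cv2.COLOR_BGR2HSV); m=(((h[...,0]<9)|(h[...,0]>170))&(h[...,1]>140)&(h[...,2]>60)).astype(np.uint8)*255
for c in cv2.findContours(m,0,1)[0]:
    if cv2.contourArea(c)>60: print(cv2.boundingRect(c),rectw(s,c,111),rectw(s,c,120))
E
```

```text
[ 670.58780735 -110.18941809  218.14276137] [-1.79930291e+02 -6.26798870e-02  1.15711779e+02] [-1.36542609e+01  2.07657926e+01  7.34672275e+01  4.25521035e-03
  8.58606285e+01 -3.93663886e+01]
[640.5227692  -45.99987532 339.38696631]
(459, 350, 32, 41) [ 898.1 -208.2   55.6   20.9  -72.1] [ 888.  -201.8   53.4   20.   -72.1]
(338, 274, 83, 57) [ 772.5 -186.    68.    61.9   87. ] [ 767.3 -180.5   65.3   59.4   87. ]
(315, 170, 18, 72) [ 673.2 -112.8   63.9   14.2  -64.7] [ 672.  -110.2   61.4   13.6  -64.7]
```

View pics/w5.png

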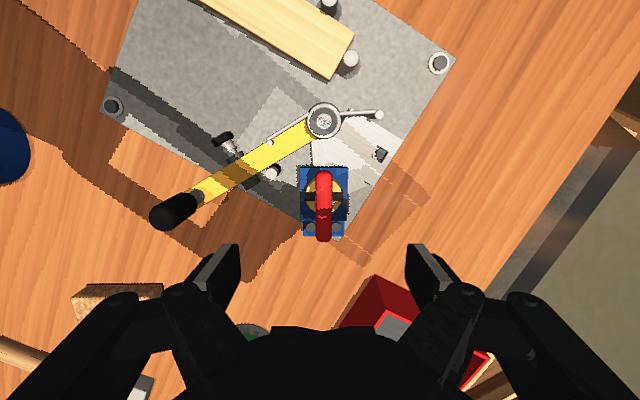

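The clamp hinge is at (324,121). The parked T-bar spans (315–333, 170–242), square between the open fingers and centred at about (672, -111).

Emit:
step_arm --targets '[[[1.5, -0.5, -85, 0, 0, 0], [1.5, -0.5, -85, 0, 0, 0], [1.5, -0.5, -85, 0, 0, 0], [1.5, -0.5, -95, 0, 0, 0], [1.5, -0.5, -104, 0, 0, 0], [1.5, -0.5, -104, 0, 0, 0], [1.5, -0.5, -104, 0, 0, 0]]]'

```text
time: 13.8
tool_pos: [673.4, -111.6, 117.0]
tcp_rot: [179.9, 0.1, 115.6]
ft_force: [-0.1, 0.7, 0.7]
finger_gap: 85.5
grip_force: 0.0
```

Emit:
step_arm --targets '[[[0, 0, 0, 0, 0, 0], [0, 0, 0, 0, 0, 0], [0, 0, 0, 0, 0, 0], [0, 0, 0, 0, 0, 0], [0, 0, 0, 0, 0, 0], [0, 0, 0, 0, 0, 0], [0, 0, 0, 0, 0, 0], [0, 0, 0, 0, 0, 0]]]' --fingers 1 --newtons 30

```text
time: 14.47
tool_pos: [672.4, -111.5, 115.5]
tcp_rot: [-180.0, 0.0, 115.6]
ft_force: [-2.6, -1.2, 4.1]
finger_gap: 13.7
grip_force: 31.6
```

Emit:
step_arm --targets '[[[0, 0, 3, 0, 0, 0], [0, 0, 5.5, 0, 0, 0], [0, 0, 5.5, 0, 0, 0], [0, 0, 5.5, 0, 0, 0]]]'

```text
time: 14.8
tool_pos: [672.1, -111.4, 119.8]
tcp_rot: [-179.9, -0.0, 115.5]
ft_force: [1.8, -1.9, -8.5]
finger_gap: 13.2
grip_force: 29.9
```

Emit:
step_arm --targets '[[[0, 0, 1, 0, 0, 0.1], [0, 0, 1, 0, 0, 0.22], [0, 0, 1, 0, 0, 0.34], [0, 0, 1, 0, 0, 0.46], [0, 0, 1, 0, 0, 0.58], [0, 0, 1, 0, 0, 0.7], [0, 0, 1, 0, 0, 0.82], [0, 0, 1, 0, 0, 0.94], [0, 0, 1, 0, 0, 1.06], [0, 0, 1, 0, 0, 1.18], [0, 0, 1, 0, 0, 1.3], [0, 0, 1, 0, 0, 1.4]]]'

```text
time: 15.8
tool_pos: [671.5, -112.6, 120.5]
tcp_rot: [-180.0, -0.1, -163.9]
ft_force: [-1.0, -7.6, -9.3]
finger_gap: 13.2
grip_force: 30.0
```

Emit:
step_arm --targets '[[[0, 0, 0, 0, 0, 0.1], [0, 0, 0, 0, 0, 0.18], [0, 0, 0, 0, 0, 0.19], [0, 0, 0, 0, 0, 0.19]]]'

```text
time: 16.13
tool_pos: [671.6, -112.7, 120.6]
tcp_rot: [-180.0, -0.1, -153.4]
ft_force: [-0.6, -6.5, -8.9]
finger_gap: 13.4
grip_force: 32.4
```

Emit:
step_arm --targets '[[[0, 0, -3, 0, 0, 0], [0, 0, -6, 0, 0, 0], [0, 0, -8, 0, 0, 0], [0, 0, -8, 0, 0, 0]]]'

```text
time: 16.47
tool_pos: [671.6, -112.8, 112.5]
tcp_rot: [-180.0, -0.1, -153.4]
ft_force: [-0.5, -5.8, -6.5]
finger_gap: 13.3
grip_force: 32.3
```

Emit:
step_arm --targets '[[[0, 0, 0, 0, 0, 0], [0, 0, 0, 0, 0, 0], [0, 0, 0, 0, 0, 0], [0, 0, 0, 0, 0, 0]]]' --fingers -1

```text
time: 16.8
tool_pos: [673.0, -111.1, 114.6]
tcp_rot: [-180.0, 0.1, -153.3]
ft_force: [-0.3, 0.1, 0.4]
finger_gap: 61.5
grip_force: 0.0
```

Emit:
step_arm --targets '[[[0, 0, 40, 0, 0, 0], [0, 0, 80, 0, 0, 0], [-122, -72, 90, 0, 0, -1.3], [-122, -72, 90, 0, 0, -1.3], [-122, -72, 90, 0, 0, -1.3], [-122, -72, 90, 0, 0, -1.3], [-122, -72, 90, 0, 0, -1.3], [-122, -72, 90, 0, 0, -1.3], [-122, -72, 90, 0, 0, -1.3], [-122, -72, 90, 0, 0, -1.3], [-122, -72, 90, 0, 0, -1.3], [-122, -72, 90, 0, 0, -1.3]]]'

```text
time: 17.8
tool_pos: [550.7, -183.2, 204.4]
tcp_rot: [180.0, 0.0, 134.7]
ft_force: [0.0, 0.1, 0.4]
finger_gap: 85.6
grip_force: 0.0
```

```bash
python3 - <<'E'
from h import *
S=r.sense();print(S['tool_pos'],S['tcp_rot'],S['joint_pos'])
s=snap('wrist'); s5=dict(s); s5['eye']=[640.52,-46,339.39]; s5['attitude']=[-16.1,-.03,25.71]
im=cv2.imread('pics/w5.png')
H=jig2w((22.5,-204.9),(543.3,20.9),-4.45); print(H)
print('pred z60,z112',proj(s5,[*H,60]),proj(s5,[*H,112]))
for c in blobs(im,(0,0,0),(180,255,45),200,(130,170,215,250))[:2]: print('black',cv2.boundingRect(c),cv2.minAreaRect(c))
hp=jig2w((105,-62),(543.3,20.9),-4.45);print('hinge top pred z~65',proj(s5,[*hp,65]),'tee now:')
h=cv2.cvtColor(s['img'],cv2.COLOR_BGR2HSV)
t=snap('side'); 
for c in blobs(t['img'],(0,140,80),(8,255,255),15,(250,150,300,195)): print('side red',cv2.boundingRect(c))
print([proj(t,[672,-111,z]) for z in (107,111)])
E
```

```text
[ 550.71759286 -183.1927272   204.37849117] [1.79970567e+02 4.54224760e-02 1.34699669e+02] [-2.34666003e+01  5.96558713e+00  9.20348263e+01  1.05325395e-02
  8.19464758e+01 -6.81677520e+01]
[ 549.83416717 -185.12806765]
pred z60,z112 [186.93853783 202.3524808 ] [159.63037165 219.84867147]
black (149, 193, 49, 38) ((173.5619354248047, 211.5435791015625), (28.310531616210938, 51.40597152709961), 61.69924545288086)
hinge top pred z~65 [323.28957377 121.01617258] tee now:
side red (250, 150, 7, 23)
side red (265, 164, 18, 8)
[array([274.02952466, 167.68698267]), array([273.96648378, 166.72304711])]
```

Emit:
step_arm --targets '[[[-1, -2, 0, 0, 0, -0.69], [-1, -2, 0, 0, 0, -1.381], [-1, -2, 0, 0, 0, -1.381], [-1, -2, 0, 0, 0, -1.381], [-1, -2, 0, 0, 0, -1.381], [-1, -2, 0, 0, 0, -1.381], [-1, -2, 0, 0, 0, -1.381], [-1, -2, 0, 0, 0, -1.381], [-1, -2, 0, 0, 0, -1.381], [-1, -2, -30, 0, 0, -1.381], [-1, -2, -60, 0, 0, -1.381], [-1, -2, -60, 0, 0, -1.381]]]'

```text
time: 18.9
tool_pos: [546.1, -183.7, 137.7]
tcp_rot: [-179.5, 0.1, 55.8]
ft_force: [-2.6, 1.4, -1.1]
finger_gap: 85.1
grip_force: 0.0
```

Emit:
step_arm --targets '[[[0, 0, -25, 0, 0, 0], [0, 0, -49, 0, 0, 0], [0, 0, -49, 0, 0, 0], [0, 0, -49, 0, 0, 0]]]'

```text
time: 19.23
tool_pos: [548.7, -184.9, 94.7]
tcp_rot: [-179.8, 0.0, 56.2]
ft_force: [0.8, 0.1, 0.2]
finger_gap: 85.4
grip_force: 0.0
```

Emit:
step_arm --targets '[[[0, 0, 0, 0, 0, 0], [0, 0, 0, 0, 0, 0], [0, 0, 0, 0, 0, 0], [0, 0, 0, 0, 0, 0], [0, 0, 0, 0, 0, 0], [0, 0, 0, 0, 0, 0], [0, 0, 0, 0, 0, 0]]]' --fingers 1 --newtons 25

```text
time: 19.82
tool_pos: [549.8, -185.4, 95.9]
tcp_rot: [180.0, -0.0, 55.9]
ft_force: [-2.8, 1.5, 6.6]
finger_gap: 25.3
grip_force: 24.4
```

Emit:
step_arm --targets '[[[-11.5, 8.7, 0, 0, 0, -0.087], [-22.2, 18.3, 0, 0, 0, -0.175], [-32.1, 28.8, 0, 0, 0, -0.262], [-40.9, 40.2, 0, 0, 0, -0.349], [-48.8, 52.2, 0, 0, 0, -0.436], [-55.6, 64.9, 0, 0, 0, -0.524], [-55.6, 64.9, 0, 0, 0, -0.524], [-55.6, 64.9, 0, 0, 0, -0.524]]]'

```text
time: 20.48
tool_pos: [494.3, -120.9, 95.9]
tcp_rot: [179.9, -0.0, 26.0]
ft_force: [-1.3, -4.4, 5.3]
finger_gap: 25.1
grip_force: 27.4
```

Emit:
step_arm --targets '[[[-5.6, 13.3, 0, 0, 0, -0.087], [-10.1, 27, 0, 0, 0, -0.175], [-13.3, 41, 0, 0, 0, -0.262], [-15.3, 55.2, 0, 0, 0, -0.349], [-16.1, 69.6, 0, 0, 0, -0.436], [-15.9, 78.3, 0, 0, 0, -0.489], [-15.6, 84, 0, 0, 0, -0.524], [-15.6, 84, 0, 0, 0, -0.524], [-15.6, 84, 0, 0, 0, -0.524]]]'

```text
time: 21.23
tool_pos: [478.5, -37.8, 95.8]
tcp_rot: [179.9, 0.0, -4.0]
ft_force: [-6.8, -8.5, 10.7]
finger_gap: 25.0
grip_force: 27.9
```

Emit:
step_arm --targets '[[[0.2, 2, 0, 0, 0, -0.01], [0.3, 4, 0, 0, 0, -0.025], [0.3, 4, 0, 0, 0, -0.025], [0.3, 4, 0, 0, 0, -0.025]]]'

```text
time: 21.57
tool_pos: [478.8, -34.5, 95.8]
tcp_rot: [179.8, -0.0, -5.5]
ft_force: [-7.4, -10.3, 10.6]
finger_gap: 25.2
grip_force: 28.0
```

```bash
python3 - <<'E'
from h import *
t=snap('side'); 
for c in blobs(t['img'],(0,120,80),(9,255,255),10,(250,140,300,195)): print('side red',cv2.boundingRect(c),c[:,0].mean(0))
print([proj(t,[672,-111,z])[1] for z in (90,99,107,116)])
E
```

```text
side red (250, 144, 7, 29) [251.8852459  157.40983607]
side red (266, 166, 17, 8) [273.82926829 169.26829268]
[np.float64(171.75337820689074), np.float64(169.60667073815785), np.float64(167.6869826689881), np.float64(165.51426776272586)]
```

Emit:
step_arm --targets '[[[-0.2, -2, 0, 0, 0, 0.01], [-0.3, -5, 0, 0, 0, 0.027], [-0.3, -5, 0, 0, 0, 0.027]]]'

```text
time: 21.87
tool_pos: [478.5, -39.3, 95.8]
tcp_rot: [179.9, 0.0, -3.9]
ft_force: [-6.4, -7.3, 10.7]
finger_gap: 24.9
grip_force: 27.9
```

Emit:
step_arm --targets '[[[-0.1, -2, 0, 0, 0, 0.01], [-0.1, -4, 0, 0, 0, 0.025], [-0.1, -4, 0, 0, 0, 0.025]]]'

```text
time: 22.12
tool_pos: [478.3, -41.2, 95.8]
tcp_rot: [-179.9, 0.0, -2.5]
ft_force: [-8.0, 4.8, 12.5]
finger_gap: 25.5
grip_force: 28.0
```

The force on the handle reversed sign and the handle stopped moving back, so the plunger is holding the arm. Releasing.

Emit:
step_arm --targets '[[[0, 2, 0, 0, 0, 0], [0, 2, 0, 0, 0, 0], [0, 2, 0, 0, 0, 0], [0, 2, 0, 0, 0, 0], [0, 2, 0, 0, 0, 0]]]' --fingers -1

```text
time: 22.53
tool_pos: [478.1, -39.5, 94.5]
tcp_rot: [-180.0, 0.0, -2.6]
ft_force: [-0.1, -0.8, 0.2]
finger_gap: 83.3
grip_force: 0.0
```

Emit:
step_arm --targets '[[[0, 0, 30, 0, 0, 0], [0, 0, 70, 0, 0, 0], [0, 0, 110, 0, 0, 0], [0, 0, 150, 0, 0, 0], [0, 0, 170, 0, 0, 0], [0, 0, 170, 0, 0, 0], [0, 0, 170, 0, 0, 0]]]'

```text
time: 23.12
tool_pos: [479.1, -39.7, 266.4]
tcp_rot: [180.0, -0.2, -2.6]
ft_force: [-0.0, 0.5, -0.3]
finger_gap: 85.3
grip_force: 0.0
```

```bash
python3 - <<'E'
from h import *
print(r.sense()['tool_pos'])
s=snap('wrist','w6.png')
t=snap('side')
for c in blobs(t['img'],(0,120,80),(9,255,255),10,(255,140,300,195)): print('side red',cv2.boundingRect(c),c[:,0].mean(0))
E
```

```text
[479.1296927  -39.68737936 266.38747158]
side red (265, 166, 18, 8) [273.51162791 169.41860465]
```

View pics/w6.png

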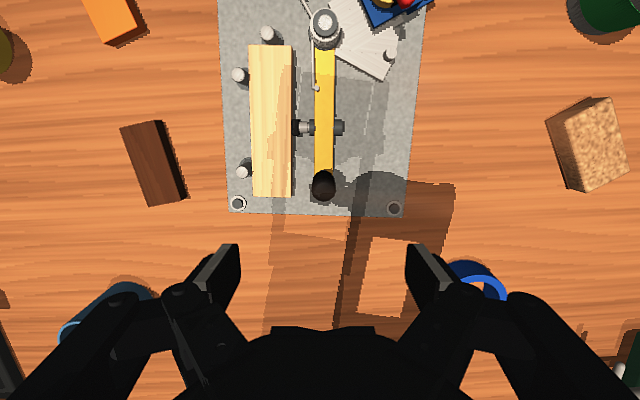

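The arm is pinned along the batten with its pad at (303,127). The batten spans (250–293, 45–197) against the side pegs. I'll check its position numerically before handing in.

```bash
python3 - <<'E'
from h import *
s=snap('wrist')
o=np.array((543.3,20.9)); a=np.radians(-4.45); R=np.array([[np.cos(a),np.sin(a)],[-np.sin(a),np.cos(a)]])
for nm,p,z in [('bat',(249,45),38),('bat',(292,45),38),('bat',(292,197),38),('bat',(253,196),38),('peg98,0',(268,33.5),54),('peg55,33',(239,75),54),('peg-55,33',(243,171.5),54),('corner-120,65',(228,211),18)]:
    print(nm,(R@(cast(s,p,z)[:2]-o)).round(1))
E
```

```text
bat [84.8 22.4]
bat [ 86.1 -25.9]
bat [-91.3 -26.6]
bat [-91.6  23.6]
peg98,0 [93.  -2.1]
peg55,33 [51.  30.4]
peg-55,33 [-56.7  30.6]
corner-120,65 [-120.3   64.2]
```

```bash
python3 -c "
from bench import r
print(r.hand_in())"
```

```text
the job is handed in; nothing more can be done
None
```

The job is handed in, though the hand-in gave no verdict: the offcut is flat on the bench, the batten measures within about 1 mm of its seat, the clamp arm is pinned with its pad on the batten, and the robot has let go and is clear.

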